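# Square up the loose end of a test-tube rack

## Robot

A 7-joint arm with a two-finger parallel gripper is mounted at the origin on the work surface. World frame = base frame: x ahead of the robot, y to its left, z up, the work surface at z = 0. Lengths are in m, angles in rad, forces in N, time in s.
With the tool pointing down it reaches from about 0.4 to 0.85 m from the base axis. Payload 10.4 kg.
Tool frame: the origin (TCP) lies between the finger pads; the fingertips stand manip.tcp_to_tips ahead of it and the grasp point (between the pads) lies 2 mm behind it (manip.tcp_to_tips is the distance from the TCP to the fingertips, in m); y points along the fingers, z is the direction in which the jaws open and shut, and the axes are right-handed (so a half turn about y gives the same grasp; the last joint's range is limited). The gripper opens to 85 mm and grips with 20 to 120 N. Pads are 22 mm wide; open, the fingers measure 114 mm over their backs; the gripper's body (76 mm by 85 mm) begins 54 mm behind the grasp point. The pads swing forward as they close: fully open they stand 13 mm farther back than shut.
Start: joints at [-1.125, 0.332, -0.065, 1.46, 0.022, 1.35, -0.088], TCP at [0.282, 0.558, 0.248] pointing down, gripper open.
Joint ranges: [-2.6, 2.6], [-0.5, 2.12], [-1.47, 1.34], [0.16, 2.42], [-1.27, 4.41], [0.06, 2.06], [-2.6, 2.6]. Speed limits (rad/s): [2.22, 2.22, 2.79, 2.79, 3.14, 3.14, 3.14].

## Interface

Orientations are given as a unit quaternion [x, y, z, w].
In Python, from workcell import manip gives the robot as it stands. The module is installed in compiled form; this text tells all that it offers.
- The arm moves only by the tool move_arm, never from a script. Its argument "increments" is a list of rows, each an object with "offset": the shift along the tool's x, y, z in m, a list of three; "yaw": the turn about the tool's y in degrees; "jaw": the closure in counts, from 0 (fully open) to 255 (shut). In form: [{"offset": [tx, ty, tz], "yaw": yaw, "jaw": jaw}, ...]. A call has 1 to 10 rows; each row is the pose to reach, as a shift and turn from the pose measured when the call began, along the tool's axes at that moment; what a row does not reach only later rows make up. A row lasts 1/12 s, in which the tool goes at most 41.7 mm and 7.16 degrees, less where a joint would pass 70% of its speed; a pose out of reach is approached as far as the arm can. A call with a gripper value outside its range is refused whole. The fingers move at their own pace and stop on an object; "squeeze" is the grip in N (left out, the last holds). Time passes only in rows, so rows that repeat a pose let the fingers close. It gives the time, the measured TCP pose, the force and the opening at its end, in the units of the state.
- manip.get_obs(): the state, without advancing time (a new reading comes with each control period).
- manip.camera(name): name is "scene" or "top" or "wrist"; returns a dict with "pixels" (384x512x3 uint8, red, green, blue), "depth" (384x512 float32, m along the optical axis (not along the pixel's ray), 0 where there is no reading), "intrinsics" (3x3 intrinsics, pixels), "D" ([k1, k2, p1, p2, k3] as OpenCV has them; the pictures are not rectified), "R" (3x3) and "t" (3): a world point X has camera coordinates R X + t; the wrist camera has in their place "mount" (4x4, takes a point from camera to tool coordinates, whose origin is the TCP and whose axes are the tool frame's). Camera axes: x right, y down, z forward; pixel columns grow to the right and rows downward; lengths in m; the calibration is good to about 2 mm. A picture is of the moment at which its call begins: read the wrist's pose just before it.
- manip.hand_in(): hands the job in, once; it reports no verdict.
Trained networks look in a picture, given as the dict that the camera call returned (one of the last four; its "shot" number tells which), for a name from the list of things; names that differ only in an ending like _2 or _b are one class to them, and where a whole thing is asked for, a point or a joint stands for the part that bears it (a point fixed in the world has none). Each returns a list of dicts, best first, with "confidence" (0 to 1); they miss things now and then, are a little off and sometimes report something else, mostly with a low value. They report only what shows in the picture. A call takes as long as a camera call. They do not tell look-alikes from the thing itself.
- manip.recognise(picture, query): "bbox" ([left, top, right, bottom] in pixels, round what is visible of it).
- manip.spot_point(picture, query): "centre" ([column, row] in pixels: a listed point, or the origin of a listed thing).
The state is a dict: "clock": time; "joint_pos": joint angles; "joint_velocities": joint speeds; "tau": joint torques, N m; "position": TCP position; "ee_rot": TCP orientation; "ft_force": force on the tool from outside, world axes, zero at the start; "torque": the same for the moment, N m; "grip_width": opening from 0.0 (shut) to 1.0 (fully open).
Only numpy, scipy, OpenCV 4.12 (cv2) and the standard library are available. Lean on these libraries where they do the work, as an engineer would, in place of code of your own. Each camera call takes 0.05 s, during which the arm holds its last target. There are 200 camera calls.

## Task

The light-coloured end panel of the half-assembled test-tube rack leans inwards. Lift the try square up and off its hook, set it upright on the rack's base board with its blade lying along the board, and press its outside corner into the inside corner until it bears firmly on both the board and the leaning panel and has brought that panel upright; move the panel only with the square, never with the gripper, and leave the jug, the bottle and the dish where they stand. Finish while still gripping the square and pressing it into the corner: do not let go.

Things in the scene. Friction and masses are not known exactly. Their poses are not given: they have to be found in the camera images.
- square: Loose L-shaped try square, 0.13 kg, upright. Origin at the heel (outer corner, mid thickness); z up the stock, -y along the blade, x through the thickness. Dark wood stock: 14 mm thick (x), y -40 to 0, z 0 to 130 mm, outer face at y = 0. Steel blade: 5 mm thick, y -110 to -40, z 0 to 24 mm, underside level with the stock's. At the start it hangs still, z straight up.
- square_top (a point): Middle of the top end of the square's stock (square frame: 0, -20, 130 mm). Grip it here from above, across the 14 mm thickness: the 45 mm between this end and the window is solid wood.
- square_window (a point): Middle of the top edge of the hanging window, a hole right through the stock along x: y -34 to -6 mm, z 57 to 85 mm in the square's frame; this point is at 0, -20, 85 mm. This edge rests on the hook.
- stand: Fixed hook stand. Origin on the bench straight below the hanging stock; z up; the hook points to -x of this frame. Grey foot plate, x -10 to 95 mm, 110 mm wide (y), 14 mm thick; post at x = 65 mm; nothing of it higher than 150 mm. The square hangs at x = 0, its x axis along the stand's, its heel at y = 20, z = 60 mm.
- hook (a point): Top of the hook where the square hangs (stand frame: 0, 0, 145 mm). The hook is a flat steel tab 24 mm wide, 6 mm thick, from the post to x = -20 mm, with an end lip (x -20 to -16) rising 5 mm. To take the square off, lift it 6 to 20 mm (best 13; the window is 28 mm high), then draw it at least 35 mm along the stand's -x, past the lip.
- rack: Half-assembled wooden test-tube rack on a fixed aluminium jig plate (130 x 310 x 12 mm). Origin mid plate on the bench; y along the rack towards the loose light-coloured end panel; z up. Base board (rack_c0) 90 mm (x) x 276 mm (y), its flat top 32 mm above the bench. The other end panel (darker, fixed) has its inner face at y = -120 mm, its top at z = 122 mm.
- panel_top (a point): Middle of the top edge of the inner face of the loose end panel (end_lean): light wood, 90 mm wide, 18 mm thick, 90 mm tall, hinged along the lower edge of its inner face (through corner, along the rack's x). It turns stiffly (about 2 N at its top edge) and stays where it is left; its foot cannot slide, and the joint stops it when upright.
- end_lean (a joint): Lean of the loose end panel in rad: 0 = upright, square to the board; positive = its top leans inwards over the board. Starts between 0.05 and 0.12; range -0.004 (a firm stop) to 0.14.
- corner (a point): The inside corner of the rack, in the middle of its width (rack frame: 0, 120, 32 mm): where the top of the base board meets the foot of the loose panel's inner face. Axes as those of the rack. The square's heel belongs here, its frame's axes parallel to the rack's (anywhere within 35 mm of the middle of the board's width).
- jug: Bystander: translucent plastic jug with a handle, 100 mm across, 130 mm tall; origin at the centre of its underside.
- amber_bottle: Bystander: brown glass bottle with a black cap, 64 mm across, 140 mm tall; origin at the centre of its underside.
- dish: Bystander: small white ceramic dish, 76 mm across, 30 mm tall; origin at the centre of its underside.
There are look-alikes about, which are no part of the job. Of the things shaped like the square, the dark wooden one is meant.

How it is judged:
By the outcome, as a careful person would: the job done as asked, in the order asked, and still so for the second after the job is handed in, while the arm keeps its last pose, push and grip.
It also fails if it takes over 48 s, if anything falls off the work surface, if the arm or the gripper's body presses on something with over 40 N, if the wrist force passes 120 N, or if a joint passes its speed limit or range.

## Working session

There is one attempt and no reset: what is moved stays moved. The work goes in short steps, Python scripts to look and compute and a tool call to move; the robot and the scene stay as the last step left them, time stands still between calls to the robot, and variables do not carry over. Pictures are saved under pics/ and viewed, about 8 in all and at most 12, crops included, and the job is handed in when it is done.

Besides the shell and the picture viewer there is one more tool, called in YAML: its name, and indented under it one key for each argument. move_arm: Moves the arm, as the interface text tells. Its arguments: {"type":"object","properties":{"increments":{"type":"array","items":{"type":"object","properties":{"offset":{"type":"array","items":{"type":"number"}},"yaw":{"type":"number"},"jaw":{"type":"number"}}}},"squeeze":{"type":"number"}},"required":["increments"]}

```bash
mkdir -p pics
cat > h.py <<'E'
import numpy as np, cv2
from scipy.spatial.transform import Rotation as Ro
from workcell import manip
def ray(p,uv):
    q=cv2.undistortPoints(np.array(uv,float).reshape(-1,1,2),p["intrinsics"],np.array(p["D"],float))[:,0]
    return np.c_[q,np.ones(len(q))]
def pose(p,o=None):
    if p.get("R") is not None: 
        R=np.array(p["R"]);return R.T,-R.T@np.array(p["t"])
    M=np.array(p["mount"]);Rt=Ro.from_quat(o["ee_rot"]).as_matrix()
    return Rt@M[:3,:3],Rt@M[:3,3]+np.array(o["position"])
def w_depth(p,uv,o=None,k=2):
    R,t=pose(p,o);out=[]
    for c,r in zip(ray(p,uv),np.atleast_2d(uv)):
        u,v=np.round(r).astype(int);d=p["depth"][max(v-k,0):v+k+1,max(u-k,0):u+k+1];d=d[d>0]
        out.append(R@(c*np.median(d))+t if len(d) else np.full(3,np.nan))
    return np.array(out)
def w_plane(p,uv,z,o=None):
    R,t=pose(p,o);d=ray(p,uv)@R.T
    return t+d*((z-t[2])/d[:,2])[:,None]
def cloud(p,o=None):
    v,u=np.nonzero(p["depth"]>0);R,t=pose(p,o)
    X=(ray(p,np.c_[u,v])*p["depth"][v,u][:,None])@R.T+t
    return X,u,v
def save(p,n): cv2.imwrite("pics/"+n+".png",cv2.cvtColor(p["pixels"],cv2.COLOR_RGB2BGR))
E
python3 - <<'E'
from h import *
np.set_printoptions(precision=4,suppress=True)
o=manip.get_obs();print({k:np.round(v,3) for k,v in o.items()},manip.tcp_to_tips)
print(Ro.from_quat(o["ee_rot"]).as_matrix())
for n in ["scene","top"]:
    p=manip.camera(n);save(p,n+"0");print(n,p["t"],pose(p)[1])
    for q in ["square","stand","rack","jug","amber_bottle","dish"]:
        print(q,[(np.round(d["bbox"]).astype(int).tolist(),round(d["confidence"],2)) for d in manip.recognise(p,q)][:3])
    for q in ["square","square_top","square_window","stand","hook","rack","panel_top","corner","jug","amber_bottle","dish"]:
        for d in manip.spot_point(p,q)[:2]: print(q,np.round(d["centre"],1),round(d["confidence"],2),w_depth(p,[d["centre"]])[0])
E
```

```text
{'clock': np.float64(0.0), 'joint_pos': array([-1.125,  0.333, -0.065,  1.461,  0.022,  1.35 , -0.088]), 'joint_velocities': array([-0.   ,  0.002, -0.001, -0.   ,  0.001, -0.001,  0.003]), 'tau': array([  0.001, -62.546,   0.05 , -39.159,   0.016,   0.01 ,  -0.   ]), 'position': array([0.282, 0.557, 0.248]), 'ee_rot': array([ 0.688, -0.164,  0.164, -0.687]), 'ft_force': array([-0.646,  0.377, -0.308]), 'torque': array([-0.018, -0.041,  0.022]), 'grip_width': np.float64(1.003)} 0.017
[[ 0.8921 -0.0006  0.4518]
 [-0.4518 -0.0013  0.8921]
 [ 0.0001 -1.     -0.0014]]
scene [-0.2722 -0.307   1.5554] [ 1.1311 -0.4033  1.0703]
square [([186, 162, 223, 209], 0.77), ([157, 300, 181, 341], 0.71), ([173, 199, 210, 257], 0.61)]
stand [([372, 193, 422, 254], 0.61), ([188, 219, 250, 289], 0.57)]
rack [([276, 116, 393, 222], 0.93), ([236, 148, 263, 173], 0.74), ([359, 121, 393, 162], 0.44)]
jug [([372, 190, 423, 256], 0.65)]
amber_bottle [([322, 221, 353, 267], 0.73)]
dish [([235, 150, 259, 172], 0.81)]
square [222.9 191.9] 0.89 [ 0.3993 -0.0832  0.0033]
square [210.8 232.1] 0.76 [ 0.5782 -0.2026 
[... 1152 characters left out ...]
[ 0.3966 -0.0851  0.0021]
square_top [395.5 130.2] 0.78 [ 0.6874 -0.3598  0.1285]
square_top [292.3 250. ] 0.69 [ 0.3967 -0.1024  0.129 ]
square_window [394.8 135.4] 0.95 [ 0.6749 -0.3585  0.1258]
square_window [294.2 243.6] 0.54 [ 0.4078 -0.1136  0.0527]
stand [323.4 196.1] 0.57 [ 0.5284 -0.1868  0.0725]
hook [334.4 192.1] 0.71 [ 0.5298 -0.1931  0.1891]
rack [176.  197.7] 0.83 [0.5263 0.1963 0.0313]
panel_top [124.2 196.2] 0.8 [0.5242 0.3063 0.119 ]
corner [131.3 201.1] 0.77 [0.516  0.3113 0.0471]
jug [176.2 115.7] 0.95 [0.7558 0.207  0.0041]
amber_bottle [235.2 124.1] 0.6 [0.7065 0.0365 0.1041]
dish [237.4 260.2] 0.78 [0.3611 0.0341 0.0059]
dish [334.6 189.2] 0.29 [ 0.5364 -0.1937  0.1888]
```

Run:
```python
from h import *
np.set_printoptions(precision=4,suppress=True)
a=cv2.imread("pics/scene0.png")[100:360,140:440];cv2.imwrite("pics/a.png",cv2.resize(a,None,fx=2.3,fy=2.3,interpolation=3))
a=cv2.imread("pics/top0.png")[70:290,100:420];cv2.imwrite("pics/b.png",cv2.resize(a,None,fx=2.4,fy=2.4,interpolation=3))
p=manip.camera("top");X,u,v=cloud(p)
def rect(m,n):
    q=X[m][:,:2].astype(np.float32)
    (c,s,a)=cv2.minAreaRect(q);print(n,len(q),c,s,a,"z",np.median(X[m][:,2]));
    l,V=np.linalg.eigh(np.cov((q-q.mean(0)).T));print("  axis",V[:,1],np.degrees(np.arctan2(V[1,1],V[0,1])),q.mean(0))
b=lambda x0,x1,y0,y1,z0,z1:(X[:,0]>x0)&(X[:,0]<x1)&(X[:,1]>y0)&(X[:,1]<y1)&(X[:,2]>z0)&(X[:,2]<z1)
rect(b(.4,.65,-.3,-.1,.178,.2),"squaretop")
rect(b(.4,.65,-.3,-.1,.009,.019),"foot")
rect(b(.4,.7,.0,.4,.027,.037),"board")
rect(b(.4,.7,.25,.4,.105,.135),"panel")
rect(b(.4,.7,.0,.1,.115,.13),"fixedpanel")
rect(b(.4,.7,-.02,.4,.008,.016),"jig")
```

```text
squaretop 121 (0.5337920188903809, -0.20346926152706146) (0.01415351964533329, 0.040557149797677994) 5.7472310066223145 z 0.1889973932392015
  axis [-0.1024  0.9947] 95.87549378291703 [ 0.5336 -0.2026]
foot 984 (0.5175518989562988, -0.1974792331457138) (0.12060292810201645, 0.23374855518341064) 88.74103546142578 z 0.013160203070082255
  axis [-0.9528  0.3037] 162.32097660732995 [ 0.5727 -0.1834]
board 2949 (0.5868173837661743, 0.17176476120948792) (0.21605345606803894, 0.2993886172771454) 1.6367911100387573 z 0.03167606074243268
  axis [-0.0698  0.9976] 94.00107053626193 [0.5259 0.1984]
panel 341 (0.5208868980407715, 0.31449079513549805) (0.09072422236204147, 0.019415535032749176) 2.0710561275482178 z 0.1220711256285324
  axis [-0.9993 -0.0375] -177.85310193738744 [0.5199 0.3131]
fixedpanel 282 (0.531816303730011, 0.06692056357860565) (0.09035532921552658, 0.018364708870649338) 2.3884761333465576 z 0.12147475770519123
  axis [-0.999 -0.044] -177.47920351096056 [0.5319 0.0667]
jig 1564 (0.5775679349899292, 0.18671636283397675) (0.2331218123435974, 0.3326147794723511) 2.6957192420959473 z 0.011718949122013544
  axis [-0.0773  0.997 ] 94.43247421009168 [0.5217 0.1722]
```

View pics/a.png

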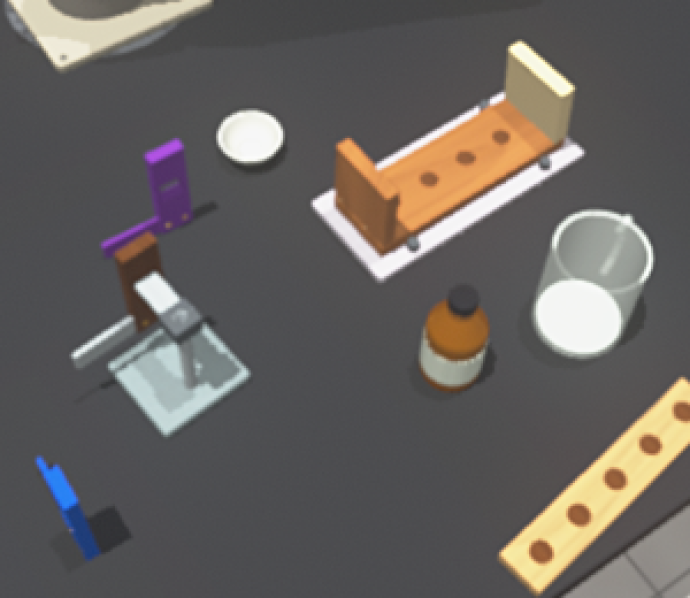

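View pics/b.png

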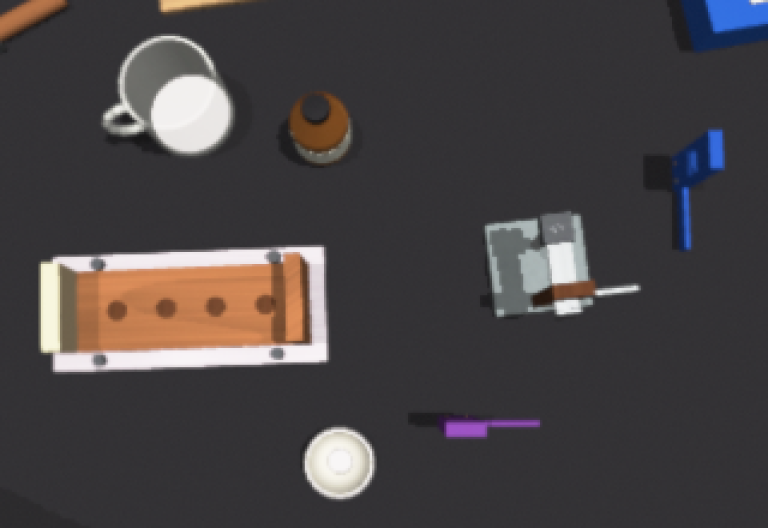

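The scene view shows the dark square hanging on its hook at about (196,205) to (200,240) in full-image pixels. The purple and blue ones are decoys, and the light panel is at (372,135). The top view agrees: stock at about (338,192), blade pointing to -y, post on the +x side. The purple square stands at x≈0.40, clear of the path.

move_arm:
  increments:
    - {"offset": [0.028, -0.001, -0.028], "yaw": 5.7, "jaw": 0}
    - {"offset": [0.056, -0.002, -0.056], "yaw": 11.4, "jaw": 0}
    - {"offset": [0.084, -0.003, -0.084], "yaw": 17.1, "jaw": 0}
    - {"offset": [0.112, -0.004, -0.112], "yaw": 22.8, "jaw": 0}
    - {"offset": [0.14, -0.005, -0.14], "yaw": 28.5, "jaw": 0}
    - {"offset": [0.168, -0.006, -0.168], "yaw": 34.2, "jaw": 0}
    - {"offset": [0.196, -0.007, -0.196], "yaw": 39.9, "jaw": 0}
    - {"offset": [0.224, -0.007, -0.224], "yaw": 45.6, "jaw": 0}
    - {"offset": [0.252, -0.007, -0.252], "yaw": 51.3, "jaw": 0}
    - {"offset": [0.28, -0.007, -0.28], "yaw": 57.0, "jaw": 0}

```text
clock: 2.68
position: [0.4059, 0.1794, 0.2556]
ee_rot: [-0.525, 0.474, -0.474, 0.525]
ft_force: [1.2, 0.4, 0.2]
grip_width: 0.999
```

move_arm:
  increments:
    - {"offset": [0.04, 0, 0.009], "yaw": 0, "jaw": 0}
    - {"offset": [0.08, 0, 0.018], "yaw": 0, "jaw": 0}
    - {"offset": [0.12, 0, 0.027], "yaw": 0, "jaw": 0}
    - {"offset": [0.16, 0, 0.036], "yaw": 0, "jaw": 0}
    - {"offset": [0.2, 0, 0.045], "yaw": 0, "jaw": 0}
    - {"offset": [0.24, 0, 0.054], "yaw": 0, "jaw": 0}
    - {"offset": [0.28, 0, 0.063], "yaw": 0, "jaw": 0}
    - {"offset": [0.32, 0, 0.072], "yaw": 0, "jaw": 0}
    - {"offset": [0.36, 0, 0.081], "yaw": 0, "jaw": 0}
    - {"offset": [0.393, 0, 0.0885], "yaw": 0, "jaw": 0}

```text
clock: 3.52
position: [0.5344, -0.2054, 0.2557]
ee_rot: [-0.524, 0.474, -0.474, 0.525]
ft_force: [0.6, 0.5, 0.8]
grip_width: 1.003
```

Run:
```python
from h import *
np.set_printoptions(precision=4,suppress=True)
o=manip.get_obs();p=manip.camera("wrist");save(p,"w1");X,u,v=cloud(p,o)
R=Ro.from_quat(o["ee_rot"]).as_matrix();print(o["clock"],o["position"],o["joint_pos"]);print(R)
m=(X[:,2]>.18)&(X[:,2]<.2)&(abs(X[:,0]-.53)<.06)&(abs(X[:,1]+.2)<.06);q=X[m]
print(len(q),np.median(q[:,2]) if len(q) else 0)
if len(q):
    print(cv2.minAreaRect(q[:,:2].astype(np.float32)),u[m].min(),u[m].max(),v[m].min(),v[m].max())
    c=np.array(cv2.minAreaRect(q[:,:2].astype(np.float32))[0]);d=np.r_[c,.173]-o["position"];print("offset",R.T@d)
```

```text
3.5167 [ 0.5344 -0.2054  0.2557] [-0.318   0.2423  0.7193  1.6283 -0.1641  1.3312  0.5274]
[[ 0.1015  0.0015  0.9948]
 [-0.9948  0.      0.1015]
 [ 0.0001 -1.      0.0015]]
1188 0.19023291949756405
((0.5353595018386841, -0.20470841228961945), (0.01403297670185566, 0.0409100204706192), 6.89421272277832) 248 269 181 239
offset [-0.0006  0.0827  0.0009]
```

View pics/w1.png

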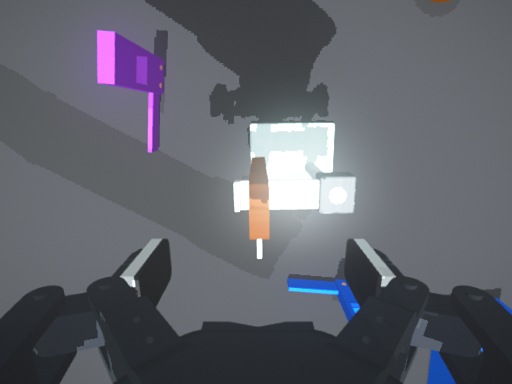

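The wrist view shows the dark stock top at about (259,210), centred between the open fingers, with the hook and lip at (240,195) and the post at (337,195). The fingers have clear room, so I descend and grip.

move_arm:
  increments:
    - {"offset": [-0.0005, 0.03, 0.001], "yaw": -0.5, "jaw": 0}
    - {"offset": [-0.0005, 0.06, 0.001], "yaw": -0.5, "jaw": 0}
    - {"offset": [-0.0005, 0.082, 0.001], "yaw": -0.5, "jaw": 0}
    - {"offset": [-0.0005, 0.082, 0.001], "yaw": -0.5, "jaw": 60}
    - {"offset": [-0.0005, 0.082, 0.001], "yaw": -0.5, "jaw": 140}
    - {"offset": [-0.0005, 0.082, 0.001], "yaw": -0.5, "jaw": 255}
    - {"offset": [-0.0005, 0.082, 0.001], "yaw": -0.5, "jaw": 255}
    - {"offset": [-0.0005, 0.082, 0.001], "yaw": -0.5, "jaw": 255}
    - {"offset": [-0.0005, 0.082, 0.001], "yaw": -0.5, "jaw": 255}
    - {"offset": [-0.0005, 0.082, 0.001], "yaw": -0.5, "jaw": 255}
  squeeze: 100

```text
clock: 4.4
position: [0.5361, -0.211, 0.1747]
ee_rot: [0.526, -0.471, 0.475, -0.526]
ft_force: [-1.3, 0.9, 6.5]
grip_width: 0.155
```

move_arm:
  increments:
    - {"offset": [0, 0, 0], "yaw": 0, "jaw": 255}
    - {"offset": [0, 0, 0], "yaw": 0, "jaw": 255}

```text
clock: 4.57
position: [0.5363, -0.211, 0.1752]
ee_rot: [-0.526, 0.471, -0.475, 0.526]
ft_force: [-0.1, -1.1, -2.2]
grip_width: 0.148
```

Run:
```python
from h import *
np.set_printoptions(precision=4,suppress=True)
o=manip.get_obs();print(Ro.from_quat(o["ee_rot"]).as_matrix(),o["joint_pos"],o["joint_velocities"],o["torque"])
p=manip.camera("wrist");save(p,"w2")
for n in ["scene"]:
    q=manip.camera(n);cv2.imwrite("pics/c.png",np.hstack([cv2.imread("pics/w2.png")[100:384,100:420],cv2.resize(cv2.cvtColor(q["pixels"],4)[160:302,130:290],(320,284))]))
```

```text
[[ 0.1053  0.0042  0.9944]
 [-0.9944 -0.0035  0.1054]
 [ 0.0039 -1.      0.0038]] [-0.2846  0.319   0.6989  1.7247 -0.2188  1.1726  0.5794] [-0.0001  0.0073 -0.0004  0.0061  0.0002 -0.0028  0.0003] [ 0.014   0.0393 -0.0554]
```

View pics/c.png

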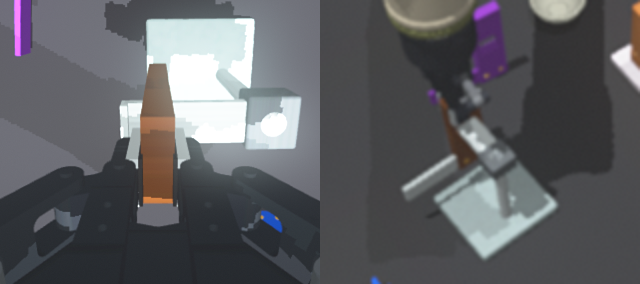

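The stock sits squarely between the pads. I lift 13 mm, then draw it off along the stand's -x.

move_arm:
  increments:
    - {"offset": [0, -0.007, 0], "yaw": 0, "jaw": 255}
    - {"offset": [0, -0.013, 0], "yaw": 0, "jaw": 255}
    - {"offset": [0, -0.013, 0], "yaw": 0, "jaw": 255}
    - {"offset": [0, -0.013, 0], "yaw": 0, "jaw": 255}

```text
clock: 5.0
position: [0.5363, -0.211, 0.1884]
ee_rot: [-0.526, 0.471, -0.475, 0.526]
ft_force: [0.9, 0.1, -1.6]
grip_width: 0.147
```

move_arm:
  increments:
    - {"offset": [0, 0, -0.012], "yaw": 0, "jaw": 255}
    - {"offset": [0, 0, -0.024], "yaw": 0, "jaw": 255}
    - {"offset": [0, 0, -0.036], "yaw": 0, "jaw": 255}
    - {"offset": [0, 0, -0.048], "yaw": 0, "jaw": 255}
    - {"offset": [0, 0, -0.05], "yaw": 0, "jaw": 255}
    - {"offset": [0, 0, -0.05], "yaw": 0, "jaw": 255}

```text
clock: 5.5
position: [0.4863, -0.2163, 0.1883]
ee_rot: [-0.525, 0.471, -0.475, 0.526]
ft_force: [1.4, 0.2, -1.2]
grip_width: 0.147
```

move_arm:
  increments:
    - {"offset": [0, -0.03, 0], "yaw": 0, "jaw": 255}
    - {"offset": [0, -0.065, 0], "yaw": 0, "jaw": 255}
    - {"offset": [0, -0.095, 0], "yaw": 0, "jaw": 255}
    - {"offset": [-0.03, -0.1, 0.005], "yaw": 0.5, "jaw": 255}
    - {"offset": [-0.065, -0.1, 0.012], "yaw": 1, "jaw": 255}
    - {"offset": [-0.1, -0.1, 0.018], "yaw": 1.5, "jaw": 255}
    - {"offset": [-0.135, -0.1, 0.025], "yaw": 2, "jaw": 255}
    - {"offset": [-0.17, -0.1, 0.031], "yaw": 2.5, "jaw": 255}
    - {"offset": [-0.205, -0.1, 0.038], "yaw": 3, "jaw": 255}
    - {"offset": [-0.24, -0.1, 0.044], "yaw": 3.7, "jaw": 255}

```text
clock: 6.33
position: [0.5049, 0.0298, 0.2878]
ee_rot: [-0.509, 0.488, -0.492, 0.511]
ft_force: [0.6, 0.8, -0.3]
grip_width: 0.148
```

move_arm:
  increments:
    - {"offset": [-0.035, 0, 0.005], "yaw": 0, "jaw": 255}
    - {"offset": [-0.07, 0, 0.009], "yaw": 0, "jaw": 255}
    - {"offset": [-0.105, 0, 0.013], "yaw": 0, "jaw": 255}
    - {"offset": [-0.14, 0, 0.017], "yaw": 0, "jaw": 255}
    - {"offset": [-0.175, 0, 0.021], "yaw": 0, "jaw": 255}
    - {"offset": [-0.21, 0, 0.025], "yaw": 0, "jaw": 255}
    - {"offset": [-0.232, 0, 0.0275], "yaw": 0, "jaw": 255}
    - {"offset": [-0.237, 0, 0.0275], "yaw": 0, "jaw": 255}
    - {"offset": [-0.237, 0, 0.0275], "yaw": 0, "jaw": 255}

```text
clock: 7.08
position: [0.5223, 0.2705, 0.2864]
ee_rot: [-0.511, 0.487, -0.49, 0.511]
ft_force: [0.3, -0.4, -1.0]
grip_width: 0.149
```

Run:
```python
from h import *
np.set_printoptions(precision=4,suppress=True)
o=manip.get_obs();p=manip.camera("wrist");s=manip.camera("scene");save(p,"w3");save(s,"s3")
print(o["clock"],o["position"],o["ft_force"]);R=Ro.from_quat(o["ee_rot"]).as_matrix();print(R)
X,u,v=cloud(p,o)
b=lambda z0,z1:(X[:,2]>z0)&(X[:,2]<z1)&(X[:,1]>.29)
for n,m in (("ptop",b(.115,.13)),("board",b(.027,.036))):
    q=X[m];print(n,len(q),q.mean(0) if len(q) else 0, cv2.minAreaRect(q[:,:2].astype(np.float32)) if len(q)>5 else 0)
# stock face in tool-held frame: points near the tool in z below TCP
Y=(X-o["position"])@R
m=(abs(Y[:,2])<.012)&(Y[:,1]>.02)&(Y[:,1]<.125)&(abs(Y[:,0])<.06);print("sq pts",m.sum(),Y[m].min(0) if m.any() else 0,Y[m].max(0) if m.any() else 0)
# outer face tilt: fit x vs y(depth)
if m.sum()>30: 
    for a in np.arange(.02,.12,.02):
        k=m&(abs(Y[:,1]-a)<.01); print(a,k.sum(),np.percentile(Y[k][:,0],[2,50]) if k.any() else 0)
Xs,us,vs=cloud(s);Ys=(Xs-o["position"])@R
m=(abs(Ys[:,2])<.013)&(Ys[:,1]>.03)&(Ys[:,1]<.135)&(abs(Ys[:,0])<.12)
print("scene",m.sum());
for a in np.arange(-.04,.1,.02):
    k=m&(abs(Ys[:,0]-a)<.01);
    if k.any(): print(a,k.sum(),Ys[k][:,1].max(),np.median(Ys[k],0))
c=cv2.resize(cv2.imread("pics/s3.png")[70:230,260:430],(510,480));w=cv2.resize(cv2.imread("pics/w3.png")[:,80:432],None,fx=.8,fy=.8)
cv2.imwrite("pics/d.png",np.hstack([c,cv2.copyMakeBorder(w,0,480-w.shape[0],0,0,0)]))
```

```text
7.0833 [0.5223 0.2705 0.2864] [ 0.2806 -0.4369 -1.0389]
[[ 0.0446  0.0043  0.999 ]
 [-0.999  -0.0027  0.0447]
 [ 0.0029 -1.      0.0042]]
ptop 1849 [0.5221 0.3141 0.1225] ((0.5222497582435608, 0.3138560652732849), (0.09035679697990417, 0.018348079174757004), 2.502882719039917)
board 241 [0.53   0.2924 0.0324] ((0.5231051445007324, 0.2912885248661041), (0.09025376290082932, 0.005473081488162279), 2.5818374156951904)
sq pts 660 [-0.0269  0.0201 -0.007 ] [-0.0258  0.1126  0.0071]
0.02 127 [-0.0266 -0.0263]
0.04 194 [-0.0267 -0.0264]
0.06 140 [-0.0267 -0.0265]
0.08 109 [-0.0268 -0.0265]
0.1 74 [-0.0268 -0.0266]
scene 539
-0.02 119 0.11497118876512641 [-0.0197  0.0653  0.0059]
0.0 118 0.1142309362831088 [-0.      0.0768  0.007 ]
0.019999999999999997 156 0.11444853870221368 [0.0142 0.0761 0.0024]
0.04 49 0.11580378523046451 [0.0397 0.0991 0.0021]
0.060000000000000005 49 0.11566942374832528 [0.0602 0.0985 0.002 ]
0.07999999999999999 48 0.1149216831624322 [0.0792 0.0994 0.0022]
```

View pics/d.png

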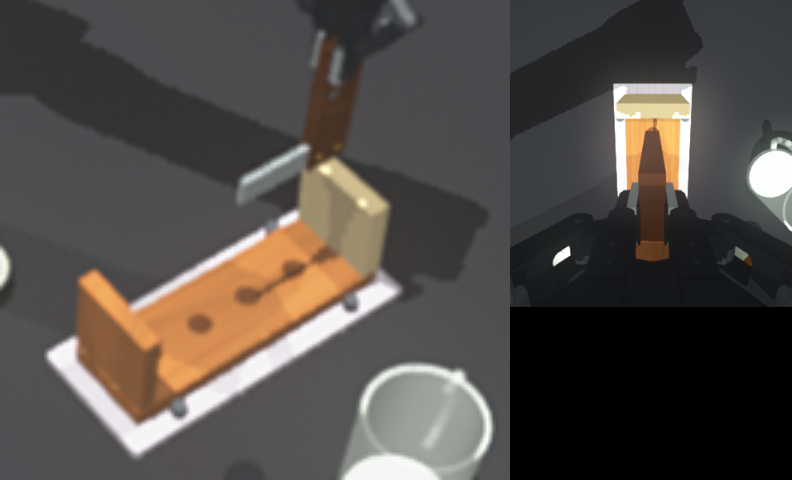

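The square is upright in the grip: outer face 26.5 mm ahead of the TCP, underside 115 mm below, yaw within 0.1° of the rack. The panel's top inner edge is about 8 mm ahead of the stock. I lower it now.

move_arm:
  increments:
    - {"offset": [0.003, 0.03, 0], "yaw": 0, "jaw": 255}
    - {"offset": [0.003, 0.06, 0], "yaw": 0, "jaw": 255}
    - {"offset": [0.003, 0.09, 0], "yaw": 0, "jaw": 255}
    - {"offset": [0.003, 0.115, 0], "yaw": 0, "jaw": 255}
    - {"offset": [0.003, 0.128, 0], "yaw": 0, "jaw": 255}
    - {"offset": [0.003, 0.133, 0], "yaw": 0, "jaw": 255}
    - {"offset": [0.003, 0.133, 0], "yaw": 0, "jaw": 255}
    - {"offset": [0.003, 0.133, 0], "yaw": 0, "jaw": 255}

```text
clock: 7.85
position: [0.5247, 0.2629, 0.1552]
ee_rot: [-0.509, 0.488, -0.492, 0.511]
ft_force: [-0.2, 1.0, -0.4]
grip_width: 0.147
```

move_arm:
  increments:
    - {"offset": [0, 0.004, 0], "yaw": 0, "jaw": 255}
    - {"offset": [0, 0.007, 0], "yaw": 0, "jaw": 255}
    - {"offset": [0, 0.008, 0], "yaw": 0, "jaw": 255}
    - {"offset": [0, 0.009, 0], "yaw": 0, "jaw": 255}
    - {"offset": [0, 0.009, 0], "yaw": 0, "jaw": 255}

```text
clock: 8.27
position: [0.525, 0.2631, 0.1468]
ee_rot: [-0.508, 0.488, -0.492, 0.511]
ft_force: [-0.0, -0.5, 3.0]
grip_width: 0.144
```

move_arm:
  increments:
    - {"offset": [-0.004, 0.0, 0], "yaw": 0, "jaw": 255}
    - {"offset": [-0.008, 0.0, 0], "yaw": 0, "jaw": 255}
    - {"offset": [-0.012, 0.0, 0], "yaw": 0, "jaw": 255}
    - {"offset": [-0.016, 0.0, 0], "yaw": 0, "jaw": 255}
    - {"offset": [-0.02, 0.0, 0], "yaw": 0, "jaw": 255}
    - {"offset": [-0.022, 0.0, 0], "yaw": 0, "jaw": 255}
    - {"offset": [-0.022, 0.0, 0], "yaw": 0, "jaw": 255}

```text
clock: 8.85
position: [0.5243, 0.2855, 0.1468]
ee_rot: [-0.508, 0.488, -0.492, 0.511]
ft_force: [-0.8, -1.2, 2.6]
grip_width: 0.152
```

```bash
cat > chk.py <<'E'
from h import *
import sys
np.set_printoptions(precision=4,suppress=True)
o=manip.get_obs();p=manip.camera("wrist")
print(o["clock"],o["position"],o["ft_force"],o["torque"]);R=Ro.from_quat(o["ee_rot"]).as_matrix();print(R)
X,u,v=cloud(p,o)
m=(X[:,2]>.118)&(X[:,2]<.13)&(X[:,1]>.29);q=X[m];print("ptop",len(q),cv2.minAreaRect(q[:,:2].astype(np.float32)),"z",np.median(q[:,2]))
Y=(X-o["position"])@R
yr=(X-np.array([.5214,.3157,.032]))@Ro.from_euler("z",2.5,degrees=True).as_matrix()
# tilt of panel top face: slope of z along rack y
k=m&(X[:,2]>.119);A=np.c_[yr[k][:,:2],np.ones(k.sum())];print("top-face slope",np.linalg.lstsq(A,X[k][:,2],rcond=None)[0][:2],"inner edge y (rack)",np.percentile(yr[k][:,1],[1,99]))
m=(abs(Y[:,2])<.012)&(Y[:,1]>.02)&(Y[:,1]<.12)&(abs(Y[:,0]+.0265)<.006);print("sq pts",m.sum())
if m.sum()>30: f=np.polyfit(Y[m][:,1],Y[m][:,0],1);print("outer face x=a*y+b tool",f)
s=manip.camera("scene");Ys=(cloud(s)[0]-o["position"])@R
m=(abs(Ys[:,2])<.006)&(Ys[:,1]>.08)&(Ys[:,1]<.1)&(Ys[:,0]>.02)&(Ys[:,0]<.08)
if m.sum()>20: print("blade top edge:",m.sum(),np.polyfit(Ys[m][:,0],Ys[m][:,1],1))
n=sys.argv[1];save(s,n+"s");save(p,n+"w")
c=cv2.resize(cv2.imread(f"pics/{n}s.png")[90:230,260:430],(580,478));w=cv2.imread(f"pics/{n}w.png")[60:310,150:360]
cv2.imwrite(f"pics/{n}.png",np.hstack([c,cv2.copyMakeBorder(w,0,478-w.shape[0],0,0,0)]))
E
python3 chk.py e
```

```text
8.85 [0.5243 0.2855 0.1468] [-0.8339 -1.169   2.6165] [-0.3592 -0.0958 -0.0292]
[[ 0.0393  0.0074  0.9992]
 [-0.9992 -0.0021  0.0394]
 [ 0.0024 -1.      0.0073]]
ptop 6191 ((0.5219578742980957, 0.32067760825157166), (0.09080391377210617, 0.018691152334213257), 2.417553424835205) z 0.12250716286955587
top-face slope [-0.0014 -0.0124] inner edge y (rack) [-0.0041  0.0141]
sq pts 576
outer face x=a*y+b tool [-0.6367 -0.0137]
blade top edge: 65 [-0.0126  0.0931]
```

move_arm:
  increments:
    - {"offset": [-0.002, 0.0005, 0], "yaw": -0.2, "jaw": 255}
    - {"offset": [-0.004, 0.001, 0], "yaw": -0.2, "jaw": 255}
    - {"offset": [-0.005, 0.001, 0], "yaw": -0.2, "jaw": 255}
    - {"offset": [-0.005, 0.001, 0], "yaw": -0.2, "jaw": 255}
  squeeze: 120

```text
clock: 9.28
position: [0.5249, 0.2884, 0.1469]
ee_rot: [-0.509, 0.487, -0.493, 0.511]
ft_force: [-1.8, -9.4, 12.7]
grip_width: 0.145
```

```bash
python3 chk.py f
```

```text
9.2833 [0.5249 0.2884 0.1469] [-1.7816 -9.4488 12.7428] [-2.4836  0.6562  0.0231]
[[ 0.0409  0.0082  0.9991]
 [-0.9992 -0.0035  0.0409]
 [ 0.0038 -1.      0.008 ]]
ptop 6140 ((0.52181476354599, 0.3232272267341614), (0.09077508747577667, 0.018674110993742943), 2.4024453163146973) z 0.12225025374643343
top-face slope [-0.0011 -0.0309] inner edge y (rack) [-0.0014  0.0166]
sq pts 591
outer face x=a*y+b tool [-0.6305 -0.0137]
blade top edge: 67 [0.017  0.0918]
```

View pics/f.png

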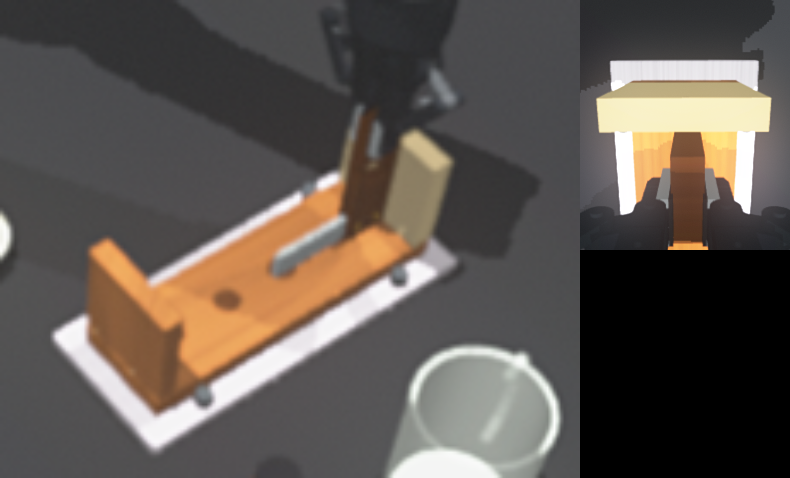

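move_arm:
  increments:
    - {"offset": [-0.003, 0.0007, 0], "yaw": 0, "jaw": 255}
    - {"offset": [-0.004, 0.0007, 0], "yaw": 0, "jaw": 255}
    - {"offset": [-0.004, 0.0007, 0], "yaw": 0, "jaw": 255}
    - {"offset": [-0.004, 0.0007, 0], "yaw": 0, "jaw": 255}

```text
clock: 9.72
position: [0.5251, 0.2887, 0.1469]
ee_rot: [0.51, -0.487, 0.494, -0.509]
ft_force: [-5.0, -16.0, 14.6]
grip_width: 0.145
```

```bash
python3 chk.py g
```

```text
9.7167 [0.5251 0.2887 0.1469] [ -4.9726 -15.9817  14.6188] [-3.496   1.2958  0.1891]
[[ 0.038   0.0069  0.9993]
 [-0.9992 -0.0075  0.038 ]
 [ 0.0078 -0.9999  0.0066]]
ptop 6157 ((0.5218670964241028, 0.3233414590358734), (0.09080730378627777, 0.01866058073937893), 2.4770116806030273) z 0.12226125831242887
top-face slope [-0.0014 -0.0356] inner edge y (rack) [-0.0013  0.0167]
sq pts 591
outer face x=a*y+b tool [-0.6474 -0.0133]
blade top edge: 67 [-0.0225  0.0941]
```

The panel is on its stop: 6.6 N more push moved it only 0.3 mm. At 16 N the square begins to tip back by about 0.3°, so I ease the push to about 10 N and press down a bit more, so that it sits flush.

move_arm:
  increments:
    - {"offset": [-0.0015, 0.0015, 0], "yaw": 0, "jaw": 255}
    - {"offset": [-0.0024, 0.0015, 0], "yaw": 0, "jaw": 255}
    - {"offset": [-0.0024, 0.0015, 0], "yaw": 0, "jaw": 255}
    - {"offset": [-0.0024, 0.0015, 0], "yaw": 0, "jaw": 255}
    - {"offset": [-0.0024, 0.0015, 0], "yaw": 0, "jaw": 255}
    - {"offset": [-0.0024, 0.0015, 0], "yaw": 0, "jaw": 255}

```text
clock: 10.32
position: [0.5255, 0.2886, 0.1469]
ee_rot: [0.51, -0.487, 0.495, -0.508]
ft_force: [-6.1, -11.4, 18.7]
grip_width: 0.145
```

```bash
python3 chk.py h
```

```text
10.3167 [0.5255 0.2886 0.1469] [ -6.0653 -11.4448  18.7436] [-2.7057  1.6511  0.1667]
[[ 0.0358  0.0066  0.9993]
 [-0.9993 -0.0095  0.0359]
 [ 0.0098 -0.9999  0.0062]]
ptop 6158 ((0.5217850208282471, 0.3233402371406555), (0.09080004692077637, 0.01865188404917717), 2.4462778568267822) z 0.12227586985584182
top-face slope [-0.001  -0.0361] inner edge y (rack) [-0.0014  0.0167]
sq pts 586
outer face x=a*y+b tool [-0.6623 -0.0131]
blade top edge: 65 [-0.032   0.0945]
```

View pics/h.png

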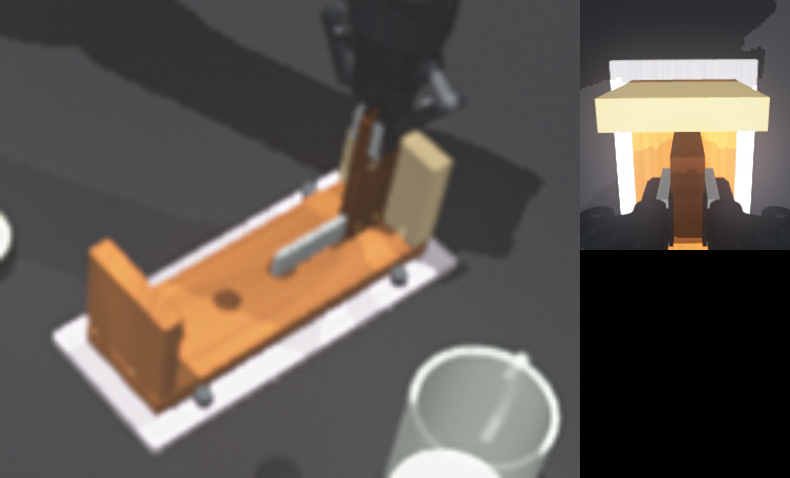

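```bash
cat > t.py <<'E'
from h import *
np.set_printoptions(precision=4,suppress=True)
o=manip.get_obs();R=Ro.from_quat(o["ee_rot"]).as_matrix();print(o["position"],o["ft_force"])
Rk=Ro.from_euler("z",2.45,degrees=True).as_matrix()
for n in ["scene","scene","top"]:
    X=cloud(manip.camera(n))[0];Y=(X-np.array([.524,.3157,.032]))@Rk
    m=(abs(Y[:,0])<.006)&(Y[:,1]>-.108)&(Y[:,1]<-.045)&(Y[:,2]>.02)&(Y[:,2]<.03)
    g=(abs(Y[:,0])>.012)&(abs(Y[:,0])<.035)&(Y[:,1]>-.108)&(Y[:,1]<-.045)&(abs(Y[:,2])<.006)
    for k,nm in((m,"blade top"),(g,"board")):
        if k.sum()>10:
            f=np.polyfit(Y[k][:,1],Y[k][:,2],1);print(n,nm,k.sum(),"slope",f[0],"z@mid",np.median(Y[k][:,2]),"x",np.median(Y[k][:,0]))
p=manip.camera("wrist");Y=(cloud(p,o)[0]-np.array([.524,.3157,.032]))@Rk
m=(abs(Y[:,0])<.006)&(Y[:,2]>.093)&(Y[:,2]<.125)&(abs(Y[:,1])<.008)
print("outer face",m.sum(),np.polyfit(Y[m][:,2],Y[m][:,1],1) if m.sum()>10 else "",np.median(Y[m][:,1]))
m=(abs(Y[:,0])>.02)&(abs(Y[:,0])<.04)&(Y[:,2]>.085)&(Y[:,2]<.095);print("panel top y range",np.percentile(Y[m][:,1],[1,99]))
E
python3 t.py
```

```text
[0.5255 0.2886 0.1469] [ -5.6462 -12.4603  18.6829]
scene blade top 51 slope -0.010978944037345112 z@mid 0.024399453903323237 x 0.0014406809577528282
scene board 271 slope 0.001935336878937909 z@mid 0.00026392863769555963 x 0.013985710575470283
scene blade top 54 slope -0.009360520342564724 z@mid 0.024147854057893242 x 0.0014721478815393452
scene board 276 slope -0.0031405231601632586 z@mid 0.00010266404170125587 x 0.014509723333949766
top blade top 47 slope -0.018112384423389426 z@mid 0.024406312517993883 x -0.0012534802401626525
top board 402 slope -0.0001432403970001718 z@mid -0.0002817221858052166 x -0.012290216796946363
outer face 524 [ 0.0074 -0.0018] -0.0009945081234321697
panel top y range [-0.0012  0.0168]
```

The blade's far end is about 0.01 rad high because the tool has tipped slightly. I take off the side push, press down to flatten the blade, and then push again once.

move_arm:
  increments:
    - {"offset": [0.002, 0.0015, 0.0], "yaw": -0.3, "jaw": 255}
    - {"offset": [0.004, 0.0022, 0.0], "yaw": -0.3, "jaw": 255}
    - {"offset": [0.004, 0.0022, 0.0], "yaw": -0.3, "jaw": 255}
    - {"offset": [0.004, 0.0022, 0.0], "yaw": -0.3, "jaw": 255}

```text
clock: 10.95
position: [0.5258, 0.2869, 0.1468]
ee_rot: [-0.51, 0.486, -0.493, 0.511]
ft_force: [-2.8, 0.7, 14.3]
grip_width: 0.143
```

```bash
python3 - <<'E'
from h import *
o=manip.get_obs();print(Ro.from_quat(o["ee_rot"]).as_matrix().round(4),o["torque"])
E
python3 t.py
```

```text
[[ 0.0422  0.008   0.9991]
 [-0.9991 -0.0051  0.0423]
 [ 0.0055 -1.      0.0078]] [ 0.58232451  1.16114193 -0.08818955]
[0.5258 0.2869 0.1468] [-2.79    0.6974 14.262 ]
scene blade top 50 slope -0.017296418937494853 z@mid 0.023456927880671136 x 0.0014575978666924636
scene board 272 slope -0.0013645242609524751 z@mid 0.000169877280366465 x 0.014411411694488674
scene blade top 48 slope -0.002808892101410206 z@mid 0.023062023514537705 x 0.001596412620462682
scene board 274 slope -0.005902785943102192 z@mid 0.0006494414040203733 x 0.014499840825119686
top blade top 49 slope -0.04273308359287903 z@mid 0.02426744216336843 x -0.0007995465050739419
top board 396 slope 0.00479139283544482 z@mid -0.00025457668795533794 x -0.012478166796463196
outer face 522 [ 0.0015 -0.0028] -0.0025983498616337633
panel top y range [-0.0012  0.0167]
```

move_arm:
  increments:
    - {"offset": [0.002, 0.0017, 0.0], "yaw": 0, "jaw": 255}
    - {"offset": [0.003, 0.0017, 0.0], "yaw": 0, "jaw": 255}
    - {"offset": [0.003, 0.0017, 0.0], "yaw": 0, "jaw": 255}

```text
clock: 11.4
position: [0.5259, 0.2864, 0.1468]
ee_rot: [-0.509, 0.486, -0.492, 0.513]
ft_force: [-3.2, 3.7, 11.8]
grip_width: 0.145
```

```bash
python3 - <<'E'
from h import *
o=manip.get_obs();print(Ro.from_quat(o["ee_rot"]).as_matrix().round(4),o["torque"])
E
python3 t.py|grep -v board
```

```text
[[ 4.39e-02  9.50e-03  9.99e-01]
 [-9.99e-01 -9.00e-04  4.39e-02]
 [ 1.30e-03 -1.00e+00  9.40e-03]] [ 0.55215849  0.82457434 -0.04993043]
[0.5259 0.2864 0.1468] [-3.153   3.7439 11.8256]
scene blade top 48 slope -0.0033921196173556747 z@mid 0.02400312340919189 x 0.002637807681518989
scene blade top 50 slope 0.0022463454566402116 z@mid 0.023783837385124268 x 0.0019029980161964128
top blade top 47 slope -0.009351108767156497 z@mid 0.02349056075544456 x -0.00025744946641679693
outer face 514 [-0.0016 -0.003 ] -0.0031291088231026193
panel top y range [-0.0013  0.0167]
```

move_arm:
  increments:
    - {"offset": [-0.0015, 0.0005, 0.0], "yaw": 0, "jaw": 255}
    - {"offset": [-0.003, 0.001, 0.0], "yaw": 0, "jaw": 255}
    - {"offset": [-0.004, 0.0014, 0.0], "yaw": 0, "jaw": 255}
    - {"offset": [-0.0045, 0.0014, 0.0], "yaw": 0, "jaw": 255}
    - {"offset": [-0.0045, 0.0014, 0.0], "yaw": 0, "jaw": 255}
    - {"offset": [-0.0045, 0.0014, 0.0], "yaw": 0, "jaw": 255}

```text
clock: 12.1
position: [0.5263, 0.2884, 0.1468]
ee_rot: [-0.509, 0.486, -0.493, 0.512]
ft_force: [-5.6, -12.1, 18.5]
grip_width: 0.15
```

```bash
python3 - <<'E'
from h import *
o=manip.get_obs();print(Ro.from_quat(o["ee_rot"]).as_matrix().round(4),o["torque"],o["clock"])
E
python3 t.py|grep -v board
```

```text
[[ 0.0418  0.0093  0.9991]
 [-0.9991 -0.0034  0.0418]
 [ 0.0038 -1.      0.0091]] [-2.83651358  1.51159111  0.08316263] 12.1
[0.5263 0.2884 0.1468] [ -5.5875 -12.0834  18.4528]
scene blade top 50 slope 0.008050165049267411 z@mid 0.02379855536455358 x 0.002898253203174473
scene blade top 49 slope -0.001659161613195527 z@mid 0.023690092167865134 x 0.0017517345994663544
top blade top 48 slope -0.02555432547591791 z@mid 0.0235405408954458 x 0.0001581890542189628
outer face 487 [ 0.0058 -0.0018] -0.001206803076957776
panel top y range [-0.0012  0.0167]
```

Run:
```python
from h import *
print(manip.hand_in());o=manip.get_obs();print(o["clock"],o["position"],o["ft_force"],o["grip_width"])
```

```text
the job is handed in; nothing more can be done
None
the job is handed in; nothing more can be done
```

I lifted the dark square off its hook, set it upright on the base board with its blade along the board, and pressed it into the corner, which brought the light panel upright. I handed in at about 12 s, still gripping and pressing.

**Forces:** the last reading showed about 12 N against the panel and 18 N down on the board, plus about 6 N sideways along the rack's width, which I left.

**Panel upright:** it is on its stop. Going from 9 to 16 N moved the tool only 0.3 mm, and the panel's top edge stayed put through the later pushes.

**Corrections:** my second and third pushes tipped the square about 0.5°, lifting the blade's far end roughly 1 mm. I eased off, drew it back about 2 mm while pressing down to flatten it, then pushed once more.

**Checks that disagreed:**
- **Square flush:** after the last push the tool's tilt was within about 0.1° of what it was when the square hung upright in the grip. The stock's outer face read about 0.3° of tilt, and the blade slope readings scattered from +0.008 to -0.026 rad, so they settle nothing.
- **Panel edge:** its top inner edge measured 1.2 mm short of my estimated corner line, within the roughly 2 mm calibration error.

The jug, bottle and dish were well clear of every path, but I did not measure them again at the end.

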